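# Dial the lock-box open

## Robot

A 6-joint arm with a two-finger parallel gripper is mounted at the origin on the work surface; the furniture and walls round the work are solid. World frame = base frame: x ahead of the robot, y to its left, z up, the work surface at z = 0. Lengths are in mm, angles in rad, forces in N, time in s.
With the tool pointing down it reaches from about 300 to 1000 mm from the base axis. Payload 5.1 kg.
Tool frame: the origin (TCP) lies between the finger pads; the fingertips stand 22 mm ahead of it and the grasp point (between the pads) lies 3 mm ahead of it; y points along the fingers, z is the direction in which the jaws open and shut, and the axes are right-handed (so a half turn about y gives the same grasp; the last joint's range is limited). The gripper opens to 95 mm and grips with 3 to 60 N. Pads are 20 mm wide; open, the fingers measure 119 mm over their backs; the gripper's body (75 mm by 180 mm) begins 59 mm behind the grasp point.
Start: joints at [-1.407, 0.124, 1.65, -0, 1.367, -0.083], TCP at [158.764, -630.301, 236.656] pointing down, gripper open.
Joint ranges: [-2.61, 2.61], [-1.02, 2.33], [0.03, 2.71], [-1.35, 4.49], [0.32, 2.68], [-2.91, 2.91]. Speed limits (rad/s): [2.57, 2.57, 3.14, 3.14, 3.14, 3.14].

## Interface

Orientations are given as a unit quaternion [w, x, y, z].
In Python, from station import * gives the robot as it stands.
- The arm moves only by the tool carry_out, never from a script. Its argument "commands" is a list of rows, each an object with "claw": the opening, from -1 (shut) to 1 (fully open); "linear": the shift along the tool's x, y, z in units of 60 mm (1.0 is 60 mm), a list of three; "turn": the turn about the tool's y in units of 5 degrees (1.0 is 5 degrees). In form: [{"claw": claw, "linear": [x, y, z], "turn": turn}, ...]. A call has 1 to 5 rows; each row is the pose to reach, as a shift and turn from the pose commanded when the call began, along the tool's axes at that moment; what a row does not reach only later rows make up. A row lasts 1/8 s, in which the tool goes at most 62.5 mm and 10.7 degrees, less where a joint would pass 70% of its speed; a pose out of reach is approached as far as the arm can. A call with a gripper value outside its range is refused whole. The fingers move at their own pace and stop on an object; "grip_force" is the grip in N (left out, the last holds). Time passes only in rows, so rows that repeat a pose let the fingers close. It gives the time, the measured TCP pose, the force and the opening at its end, in the units of the state.
- get_obs(): the state, without advancing time (a new reading comes with each control period).
- camera(name): name is "scene" or "side" or "wrist"; returns (picture, depth): 400x640x3 uint8, blue, green, red; 400x640 float32, mm along the optical axis (not along the pixel's ray), 0 where there is no reading.
- camera_params(name): a dict with "intrinsics" (3x3 intrinsics, pixels), "k1" (the pictures are not rectified: a ray, as slopes to the right and down, at radius r is drawn at 1 + k1 r^2 times it, then the intrinsics apply), "cam_to_world" (4x4, takes a point from camera to world coordinates). Camera axes: x right, y down, z forward; pixel columns grow to the right and rows downward; lengths in mm; the calibration is good to about 2 mm. A picture is of the moment at which its call begins: read the wrist's pose just before it. camera_params takes no time and is no camera call; for the wrist camera it gives the pose at the moment of the call.
- job_done(): hands the job in, once; it reports no verdict.
The state is a dict: "time": time; "joint_positions": joint angles; "dq": joint speeds; "joint_torque": joint torques, N m; "ee_pos": TCP position; "tcp_rot": TCP orientation; "force": force on the tool from outside, world axes, zero at the start; "moment": the same for the moment, N m; "opening": finger opening in mm.
Only numpy, scipy, OpenCV 4.12 (cv2) and the standard library are available. Lean on these libraries where they do the work, as an engineer would, in place of code of your own. Each camera call takes 0.05 s, during which the arm holds its last target. There are 200 camera calls.

## Task

Unlock the grey lock-box on the bench: roll its three thumbwheels with a light fingertip until they show 7 - 2 - 5 on top (left to right as seen from the robot), then draw the bolt knob fully back, away from the wheels, so that the lid springs ajar. Press the wheels only lightly, never bearing down on them; leave them on the code, and leave the pliers, the roll of tape and the screw jar beside the box where they are.

Things in the scene. Friction and masses are not known exactly. Their poses are not given: they have to be found in the camera images.
- lock_box: Grey steel lock-box, fixed: 220 (x) x 240 (y) x 86 mm high. Origin: centre of its underside; x points from the lock side to the lid's hinge (away from the robot), z up. Its front 70 mm is the lock housing, deck at z = 75 mm, with three thumbwheels in a row and the bolt knob; behind it, from x = -38 mm, the lid, top at z = 86 mm, with a carrying handle up to z = 99 mm at x = 36 mm.
- wheel_left_top (a point): Fixed point on top of the left (+y) thumbwheel, where its digit is read; box frame (-76, 62, 90) mm. The wheel: black drum, radius 22 mm, 18 mm wide, axis along the box's y at z = 68 mm, standing 15 mm proud of the deck, 18 mm clear of the next wheel. It runs up to 0.6 mm out of true, so its top rises and falls as it turns. Rim hard, friction with fingertips about 1; 5 to 12 N of press rolls it.
- wheel_middle_top (a point): Fixed point on top of the middle thumbwheel, where its digit is read; box frame (-76, 26, 90) mm. The wheel: black drum, radius 22 mm, 18 mm wide, axis along the box's y at z = 68 mm, standing 15 mm proud of the deck, 18 mm clear of the next wheel. It runs up to 0.6 mm out of true, so its top rises and falls as it turns. Rim hard, friction with fingertips about 1; 5 to 12 N of press rolls it.
- wheel_right_top (a point): Fixed point on top of the right (-y) thumbwheel, where its digit is read; box frame (-76, -10, 90) mm. The wheel: black drum, radius 22 mm, 18 mm wide, axis along the box's y at z = 68 mm, standing 15 mm proud of the deck, 18 mm clear of the next wheel. It runs up to 0.6 mm out of true, so its top rises and falls as it turns. Rim hard, friction with fingertips about 1; 5 to 12 N of press rolls it.
- wheel_left (a joint): Angle (rad) of the left (+y) wheel, endless. White numerals 0 to 9, upright to the robot; digit d is on top at d x 0.6283 (plus whole turns of 6.2832). Angle and digit grow as the wheel's top rolls away from the robot (box +x). It clicks into each digit: passing a click takes about 2 N at the rim; let go within 0.15 rad of a digit it settles on it. May start between digits.
- wheel_middle (a joint): Angle (rad) of the middle wheel, endless. White numerals 0 to 9, upright to the robot; digit d is on top at d x 0.6283 (plus whole turns of 6.2832). Angle and digit grow as the wheel's top rolls away from the robot (box +x). It clicks into each digit: passing a click takes about 2 N at the rim; let go within 0.15 rad of a digit it settles on it. May start between digits.
- wheel_right (a joint): Angle (rad) of the right (-y) wheel, endless. White numerals 0 to 9, upright to the robot; digit d is on top at d x 0.6283 (plus whole turns of 6.2832). Angle and digit grow as the wheel's top rolls away from the robot (box +x). It clicks into each digit: passing a click takes about 2 N at the rim; let go within 0.15 rad of a digit it settles on it. May start between digits.
- bolt (a joint): Travel (m) of the lock's bolt: 0 shut, 0.024 fully drawn; moves along the box's -y axis (away from the wheels), 2 to 3 N of friction, stays where it is left. Inside, it is blocked by any wheel that does not show its code digit.
- knob_top (a point): Middle of the top of the bolt's knob, an upright ribbed dark steel block 14 x 14 mm, 29 mm tall above the deck (top at z = 104 mm); with the bolt shut it stands in the box frame at (-76, -62, 104) mm, 36 mm clear of the right wheel. It moves with the bolt.
- lid (a joint): Opening angle (rad) of the lid, hinged along the far edge of the box; 0 shut. The bolt's nose holds it down against a lifting spring; when the bolt is nearly fully drawn it springs up by itself to about 0.2 rad (front edge 30 mm up).
- lid_front (a point): Middle of the lid's front upper edge; shut it lies in the box frame at (-38, 0, 86) mm.
- pliers: Combination pliers with blue grips, 158 x 64 x 16 mm, lying on the bench on the robot's side of the box; origin: centre of the underside. Bystander.
- tape_roll: Roll of blue tape, 72 mm across, 20 mm high, lying on the bench on the robot's side of the box; origin: centre of the underside. Bystander.
- screw_jar: Clear jar of screws with a red lid, 66 mm across, 96 mm high, standing to the far left of the box; origin: centre of the underside. Bystander.

How it is judged:
By the outcome, as a careful person would: the job done as asked, in the order asked, and still so for the second after the job is handed in, with the robot touching nothing.
It also fails if it takes over 72 s, if anything falls off the work surface, if the arm or the gripper's body presses on something with over 40 N, if the wrist force passes 120 N, or if a joint passes its speed limit or range.

## Working session

There is one attempt and no reset: what is moved stays moved. The work goes in short steps, Python scripts to look and compute and a tool call to move; the robot and the scene stay as the last step left them, time stands still between calls to the robot, and variables do not carry over. Pictures are saved under pics/ and viewed, about 8 in all and at most 12, crops included, and the job is handed in when it is done.

Besides the shell and the picture viewer there is one more tool, called by a JSON object that holds its "method" and its "body", one argument or row to a line. carry_out: Moves the arm, as the interface text tells. Its arguments: {"type":"object","properties":{"commands":{"type":"array","items":{"type":"object","properties":{"claw":{"type":"number"},"linear":{"type":"array","items":{"type":"number"}},"turn":{"type":"number"}}}},"grip_force":{"type":"number"}},"required":["commands"]}

```bash
mkdir -p pics; cat > h.py <<'E'
from station import *
import numpy as np, cv2
from scipy.spatial.transform import Rotation as R
def snap(n,f=None):
    p=camera_params(n); im,d=camera(n)
    if f: cv2.imwrite('pics/'+f,im)
    return p,im,d
def ray(p,u,v):
    K=np.array(p['intrinsics']);T=np.array(p['cam_to_world'])
    x=np.array([(u-K[0,2])/K[0,0],(v-K[1,2])/K[1,1]]);s=x.copy()
    for _ in range(20): s=x/(1+p['k1']*(s@s))
    return T[:3,3],T[:3,:3]@np.array([s[0],s[1],1])
def on_z(p,u,v,z):
    o,r=ray(p,u,v);return o+r*(z-o[2])/r[2]
def at_d(p,u,v,d):
    o,r=ray(p,u,v);return o+r*d
def st():
    o=get_obs();q=o['tcp_rot'];M=R.from_quat([q[1],q[2],q[3],q[0]]).as_matrix()
    return o,M
E
python3 - <<'E'
from h import *
o,M=st();print(o,M.round(3))
a=snap('scene','s0.png');b=snap('side','d0.png')
for n in('scene','side','wrist'):
    p=camera_params(n);print(n,np.array(p['cam_to_world']).round(2).tolist(),np.array(p['intrinsics']).tolist(),p['k1'])
E
```

```text
{'time': 0.0, 'joint_positions': array([-1.40659740e+00,  1.24501152e-01,  1.65168423e+00, -2.04772338e-05,
        1.36746883e+00, -8.25932093e-02]), 'dq': array([-8.76297695e-04, -1.92316627e-03, -2.20029043e-03,  1.00611677e-05,
       -5.67283422e-04, -8.47038767e-05]), 'joint_torque': array([-1.01048929e-03, -4.17614222e+01, -3.59927595e+01,  7.73872202e-02,
        4.92205750e-02, -1.88230492e-04]), 'ee_pos': array([ 158.66445605, -629.72264093,  235.38350512]), 'tcp_rot': array([ 0.08699753, -0.08707116,  0.70245762, -0.70100167]), 'force': array([-0.30014711, -0.42880418, -0.58544029]), 'moment': array([-0.02306484, -0.05298361,  0.02854836]), 'opening': 95.01536084720951} [[-0.97  -0.     0.244]
 [-0.244  0.002 -0.97 ]
 [-0.    -1.    -0.002]]
scene [[0.66, -0.33, 0.67, -179.42], [-0.75, -0.31, 0.59, -525.48], [0.01, -0.89, -0.45, 563.26], [0.0, 0.0, 0.0, 1.0]] [[499.65451012870994, 0.0, 312.75787174136633], [0.0, 499.65451012870994, 198.701609874395], [0.0, 0.0, 1.0]] -0.03720830213586246
side [[0.96, 0.21, -0.18, 718.56], [0.27, -0.76, 0.6, -516.64], [-0.01, -0.62, -0.78, 884.36], [0.0, 0.0, 0.0, 1.0]] [[499.7774059384419, 0.0, 320.21839977809435], [0.0, 499.7774059384419, 207.538979574719], [0.0, 0.0, 1.0]] -0.0681006032648743
wrist [[0.24, -0.93, -0.29, 241.06], [-0.97, -0.23, -0.07, -608.65], [-0.0, 0.3, -0.95, 384.0], [0.0, 0.0, 0.0, 1.0]] [[310.9923481320187, 0.0, 320.45431584395635], [0.0, 310.9923481320187, 203.19665337318352], [0.0, 0.0, 1.0]] -0.05410332334253154
```

View pics/s0.png

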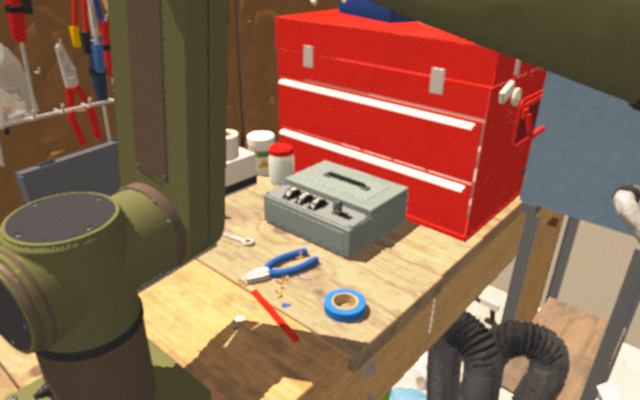

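View pics/d0.png

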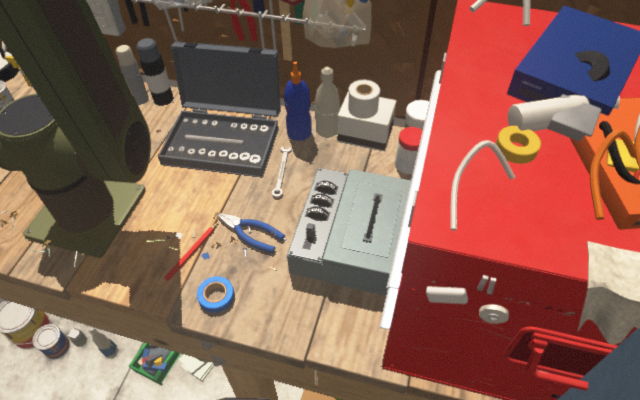

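The scene view shows the box at about (335,205). In the side view the wheels are near (325,185), (320,199) and (316,213), and the knob is near (309,233). Next I measure the box frame.

```bash
cat >> h.py <<'E'
def cloud(p,d,u0,u1,v0,v1):
    K=np.array(p['intrinsics']);T=np.array(p['cam_to_world'])
    v,u=np.mgrid[v0:v1,u0:u1];u=u.ravel();v=v.ravel()
    pts=cv2.undistortPointsIter(np.stack([u,v],1).astype(float).reshape(-1,1,2),K,np.array([p['k1'],0,0,0.]),None,None,(3,50,1e-9)).reshape(-1,2)
    z=d[v,u].astype(float);k=z>0
    return (np.c_[pts*z[:,None],z]@T[:3,:3].T+T[:3,3])[k],u[k],v[k]
E
python3 - <<'E'
from h import *
for n,c in(('side',(280,420,160,300)),('scene',(255,415,155,260))):
    p,im,d=snap(n); P,u,v=cloud(p,d,*c)
    hsv=cv2.cvtColor(im,cv2.COLOR_BGR2HSV)[v,u]; g=hsv[:,1]<90
    for lo,hi,nm in((81,91,'lid'),(70,80,'deck')):
        Q=P[g&(P[:,2]>lo)&(P[:,2]<hi)]
        m=np.median(Q[:,:2],0);Q=Q[np.linalg.norm(Q[:,:2]-m,axis=1)<170]
        r=cv2.minAreaRect(Q[:,:2].astype(np.float32))
        print(n,nm,len(Q),np.median(Q[:,2]),r)
    Q=P[(P[:,2]>98)&(P[:,2]<110)];print('knob?',len(Q),np.median(Q,0) if len(Q) else '')
for w,uv in(('L',(325,185)),('M',(320,199)),('R',(317,213)),):
    p=camera_params('side');print(w,on_z(p,*uv,90).round(1))
print('K',on_z(p,310,227,104).round(1))
E
```

```text
side lid 6276 88.2539316186357 ((607.1783447265625, 92.0011215209961), (190.13583374023438, 244.0528106689453), 0.16845451295375824)
side deck 2622 76.03497656213051 ((592.348876953125, 90.269287109375), (189.2041778564453, 241.6453399658203), 1.4977787733078003)
knob? 200 [642.50958304  71.47918938 100.52155464]
scene lid 3294 87.48100323520816 ((612.3360595703125, 89.73194885253906), (206.88255310058594, 242.35401916503906), 1.1410163640975952)
scene deck 1800 75.28390873675423 ((580.6298828125, 88.63871765136719), (176.15567016601562, 240.10208129882812), 1.586376667022705)
knob? 490 [719.58157477  60.56097633 102.92559235]
L [529.2 148.6  90. ]
M [529.4 109.1  90. ]
R [533.6  72.4  90. ]
K [533.3  25.5 104. ]
```

{"method": "carry_out", "body": {
  "commands": [
    {"claw":-1,"linear":[-0.5,0,-0.65],"turn":0},
    {"claw":-1,"linear":[-1,0,-1.3],"turn":0},
    {"claw":-1,"linear":[-1.5,0,-2],"turn":0},
    {"claw":-1,"linear":[-2,0,-2.65],"turn":0},
    {"claw":-1,"linear":[-2.5,0,-3.3],"turn":0}
  ],
  "grip_force": 20
}}

```text
time: 0.82
ee_pos: [256.2, -400.1, 236.5]
tcp_rot: [0.087, -0.087, 0.702, -0.702]
force: [0.4, 0.3, 0.9]
opening: 50.4
```

{"method": "carry_out", "body": {
  "commands": [
    {"claw":-1,"linear":[-0.5,0,-0.65],"turn":0},
    {"claw":-1,"linear":[-1,0,-1.3],"turn":0},
    {"claw":-1,"linear":[-1.5,0,-2],"turn":0},
    {"claw":-1,"linear":[-2,0,-2.65],"turn":0},
    {"claw":-1,"linear":[-2.5,0,-3.3],"turn":0}
  ]
}}

```text
time: 1.45
ee_pos: [353.2, -171.5, 236.7]
tcp_rot: [-0.087, 0.087, -0.702, 0.702]
force: [1.0, -1.1, 0.1]
opening: 2.3
```

{"method": "carry_out", "body": {
  "commands": [
    {"claw":-1,"linear":[-0.5,0,-0.65],"turn":0.6},
    {"claw":-1,"linear":[-1,0,-1.3],"turn":1.2},
    {"claw":-1,"linear":[-1.5,0,-2],"turn":1.8},
    {"claw":-1,"linear":[-2,0,-2.65],"turn":2.6},
    {"claw":-1,"linear":[-2.5,0,-3.3],"turn":2.6}
  ]
}}

```text
time: 2.08
ee_pos: [450.3, 57.4, 236.7]
tcp_rot: [-0.007, 0.007, -0.707, 0.707]
force: [0.2, -1.6, -0.0]
opening: 0.3
```

```bash
python3 - <<'E'
from h import *
o,M=st();print(o['ee_pos'],M.round(3).tolist(),o['joint_positions'].round(2),o['force'])
p,im,d=snap('wrist');P,u,v=cloud(p,d,0,640,0,400)
print(np.array(p['cam_to_world']).round(2).tolist())
hsv=cv2.cvtColor(im,cv2.COLOR_BGR2HSV)[v,u]
for lo,hi in((83,92),(71,79)):
    Q=P[(P[:,2]>lo)&(P[:,2]<hi)&(P[:,0]>480)&(P[:,0]<740)&(abs(P[:,1]-90)<150)]
    print(len(Q),np.median(Q[:,2]),cv2.minAreaRect(Q[:,:2].astype(np.float32)))
cv2.imwrite('pics/w0.png',im)
np.savez('w0.npz',im=im,d=d,T=p['cam_to_world'])
E
```

```text
[450.2998268   57.35999988 236.69663822] [[-1.0, 0.001, 0.02], [-0.02, -0.0, -1.0], [-0.001, -1.0, 0.0]] [ 0.01 -0.33  2.07 -0.    1.4   1.56] [ 0.19870454 -1.61108835 -0.01674962]
[[0.02, -0.95, -0.3, 535.13], [-1.0, -0.02, -0.01, 59.75], [-0.0, 0.3, -0.95, 385.24], [0.0, 0.0, 0.0, 1.0]]
20626 88.14269269710115 ((569.9014282226562, 90.43743896484375), (111.0696029663086, 240.28875732421875), 0.7364580035209656)
15041 75.44054794113168 ((533.6517333984375, 89.4857406616211), (71.734375, 238.38072204589844), 1.1703355312347412)
```

View pics/w0.png

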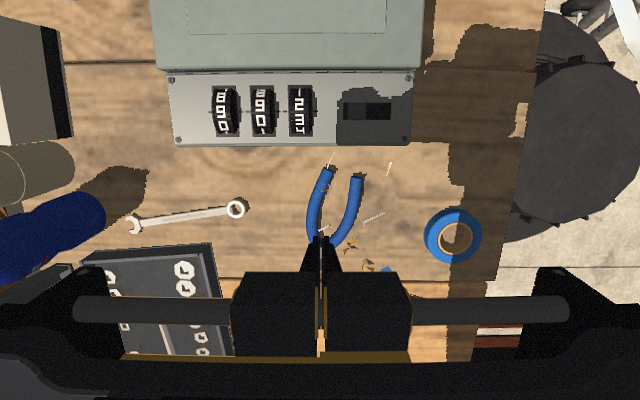

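The wrist view shows the deck, with the wheels at about (226,112), (263,110) and (300,110) and the knob in shadow near (370,110). I'll zoom in and project the fixed points.

```bash
cat >> h.py <<'E'
B=np.array([608.1,91.0]);YAW=np.radians(1.17)
def bx(x,y,z):
    c,s=np.cos(YAW),np.sin(YAW);return np.array([B[0]+c*x-s*y,B[1]+s*x+c*y,z])
def proj(p,X):
    T=np.linalg.inv(np.array(p['cam_to_world']));r=T[:3,:3]
    return cv2.projectPoints(np.atleast_2d(X).astype(float),cv2.Rodrigues(r)[0],T[:3,3],np.array(p['intrinsics']),np.array([p['k1'],0,0,0.]))[0].reshape(-1,2)
PT={'L':bx(-76,62,90),'M':bx(-76,26,90),'R':bx(-76,-10,90),'K':bx(-76,-62,104)}
def crop(p,im,f,k=5,m=(30,30)):
    uv=proj(p,np.array(list(PT.values())));lo=(uv.min(0)-m).astype(int).clip(0);hi=(uv.max(0)+m).astype(int)
    c=im[lo[1]:hi[1],lo[0]:hi[0]];c=cv2.resize(c,None,fx=k,fy=k,interpolation=cv2.INTER_CUBIC)
    for q in (uv-lo+.5)*k:
        q=q.astype(int);cv2.line(c,(q[0]-60,q[1]),(q[0]-42,q[1]),(0,0,255),1);cv2.circle(c,tuple(map(int,q)),3,(0,0,255),1)
    cv2.imwrite('pics/'+f,cv2.convertScaleAbs(c,alpha=1.3));return uv
E
python3 - <<'E'
from h import *
w=np.load('w0.npz');p=camera_params('wrist');print(crop(p,w['im'],'w0c.png',4).round(1),{k:v.round(1) for k,v in PT.items()})
hsv=w['im'].max(2)
# wheels black extents on row of top
for k in 'LMR':
    u,v=proj(p,PT[k])[0]; r=hsv[int(v)-3:int(v)+4,int(u)-25:int(u)+26]
    print(k,int(u)-25,np.median(r,0).astype(int).tolist())
P,u,v=cloud(p,w['d'],330,420,80,150);k=P[:,2]>98;print('knob',k.sum(),P[k].mean(0).round(1),P[k].min(0),P[k].max(0))
for n in 'LMR':
    a,b=proj(p,PT[n])[0].astype(int);P,u,v=cloud(p,w['d'],a-15,a+16,b-35,b+36);k=P[:,2]>82;print(n,P[k].min(0).round(1),P[k].max(0).round(1))
E
```

```text
[[226.3 111.6]
 [265.2 111.4]
 [304.4 111.3]
 [363.2 111.7]] {'L': array([530.8, 151.4,  90. ]), 'M': array([531.6, 115.4,  90. ]), 'R': array([532.3,  79.5,  90. ]), 'K': array([533.4,  27.5, 104. ])}
L 201 [189, 190, 190, 188, 189, 188, 190, 185, 189, 189, 136, 63, 52, 54, 47, 182, 255, 157, 58, 59, 56, 69, 255, 255, 46, 51, 45, 45, 45, 18, 8, 17, 17, 16, 15, 20, 39, 59, 57, 51, 121, 184, 183, 187, 184, 177, 179, 181, 180, 149, 73]
M 240 [51, 121, 184, 183, 187, 184, 177, 179, 181, 180, 149, 73, 53, 48, 65, 82, 84, 98, 93, 91, 82, 73, 163, 160, 100, 48, 47, 44, 44, 31, 20, 16, 22, 21, 24, 58, 61, 56, 51, 174, 186, 185, 181, 181, 182, 180, 177, 188, 113, 52, 49]
R 279 [174, 186, 185, 181, 181, 182, 180, 177, 188, 113, 52, 49, 45, 44, 51, 62, 138, 136, 136, 140, 137, 134, 133, 138, 73, 52, 48, 42, 47, 39, 14, 24, 25, 35, 66, 61, 57, 59, 182, 175, 173, 172, 171, 170, 171, 171, 171, 170, 170, 170, 170]
knob 310 [534.3  32.6 103.3] [526.7654651   24.58941001  98.64170833] [541.60319862  39.88195182 105.87370083]
L [512.6 146.5  82. ] [550.2 166.   93.6]
M [513.3 111.2  82.1] [548.9 129.9  91.6]
R [513.8  75.2  82.1] [550.4  93.8  93.4]
```

View pics/w0c.png

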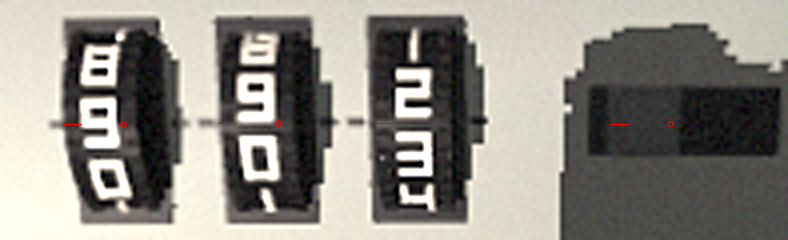

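```bash
python3 - <<'E'
from h import *
w=np.load('w0.npz');p=camera_params('wrist')
C={'wrist':(p,w['im'],w['d'])}
for n in('side','scene'):C[n]=snap(n)
for n,(p,im,d) in C.items():
    uv=proj(p,np.array([bx(-110,120,75),bx(-110,-120,75),bx(-38,120,86),bx(-38,-120,86),bx(-76,0,75)]));print(n,uv.round(0).tolist())
    lo=uv.min(0).astype(int)-15;hi=uv.max(0).astype(int)+15
    P,u,v=cloud(p,d,lo[0],hi[0],lo[1],hi[1]);b=(P-[*B,0])@np.array([[np.cos(YAW),-np.sin(YAW),0],[np.sin(YAW),np.cos(YAW),0],[0,0,1]])
    s=(b[:,0]>-84)&(b[:,0]<-68)
    h,e=np.histogram(b[s,1],bins=np.arange(-130,131,4));zz=[int(b[s&(b[:,1]>=a)&(b[:,1]<a+4),2].max(initial=0)) for a in e[:-1]]
    print(list(zip(e[:-1].astype(int).tolist(),zz)))
    uv=proj(p,bx(-76,0,90))[0].astype(int);k=6 if n!='wrist' else 3;r=(60,40) if n!='wrist' else (130,50)
    c=im[uv[1]-r[1]:uv[1]+r[1],uv[0]-r[0]:uv[0]+r[0]];c=cv2.resize(c,None,fx=k,fy=k,interpolation=cv2.INTER_CUBIC)
    for q in proj(p,np.array(list(PT.values()))):cv2.circle(c,tuple(int(t) for t in (q-uv+r+.5)*k),3,(0,0,255),1)
    C[n]=cv2.resize(c,(720,480)) if n!='wrist' else c
cv2.imwrite('pics/ss.png',C['side'])
E
```

```text
wrist [[176.0, 147.0], [416.0, 147.0], [162.0, 69.0], [426.0, 69.0], [295.0, 111.0]]
[(-130, 0), (-126, 0), (-122, 0), (-118, 69), (-114, 76), (-110, 76), (-106, 76), (-102, 76), (-98, 77), (-94, 76), (-90, 78), (-86, 77), (-82, 77), (-78, 78), (-74, 77), (-70, 77), (-66, 105), (-62, 105), (-58, 105), (-54, 105), (-50, 102), (-46, 77), (-42, 77), (-38, 77), (-34, 76), (-30, 76), (-26, 78), (-22, 76), (-18, 87), (-14, 93), (-10, 92), (-6, 92), (-2, 92), (2, 93), (6, 77), (10, 77), (14, 77), (18, 77), (22, 91), (26, 91), (30, 91), (34, 91), (38, 90), (42, 77), (46, 77), (50, 77), (54, 91), (58, 92), (62, 93), (66, 93), (70, 93), (74, 92), (78, 77), (82, 77), (86, 77), (90, 77), (94, 77), (98, 78), (102, 77), (106, 77), (110, 77), (114, 78), (118, 77), (122, 72), (126, 0)]
side [[318.0, 167.0], [286.0, 255.0], [350.0, 169.0], [322.0, 260.0], [319.0, 211.0]]
[(-130, 0), (-126, 0), (-122, 73), (-118, 78), (-114, 76), (-110, 77), (-106, 78), (-102, 79), (-98, 77), (-94, 80), (-90, 78), (-86, 80), (-82, 79), (-78, 78), (-74, 97), (-70, 107), (-66, 107), (-62, 107), (-58, 105), (-54, 102), (
[... 532 characters left out ...]
.0, 203.0]]
[(-130, 0), (-126, 0), (-122, 71), (-118, 75), (-114, 76), (-110, 76), (-106, 77), (-102, 77), (-98, 76), (-94, 77), (-90, 76), (-86, 76), (-82, 76), (-78, 76), (-74, 99), (-70, 105), (-66, 105), (-62, 105), (-58, 103), (-54, 74), (-50, 76), (-46, 77), (-42, 75), (-38, 75), (-34, 77), (-30, 77), (-26, 76), (-22, 92), (-18, 90), (-14, 91), (-10, 92), (-6, 91), (-2, 89), (2, 0), (6, 74), (10, 75), (14, 89), (18, 91), (22, 89), (26, 90), (30, 90), (34, 88), (38, 0), (42, 0), (46, 84), (50, 91), (54, 90), (58, 90), (62, 90), (66, 90), (70, 90), (74, 0), (78, 0), (82, 75), (86, 77), (90, 76), (94, 76), (98, 76), (102, 76), (106, 75), (110, 75), (114, 74), (118, 0), (122, 0), (126, 0)]
```

View pics/ss.png

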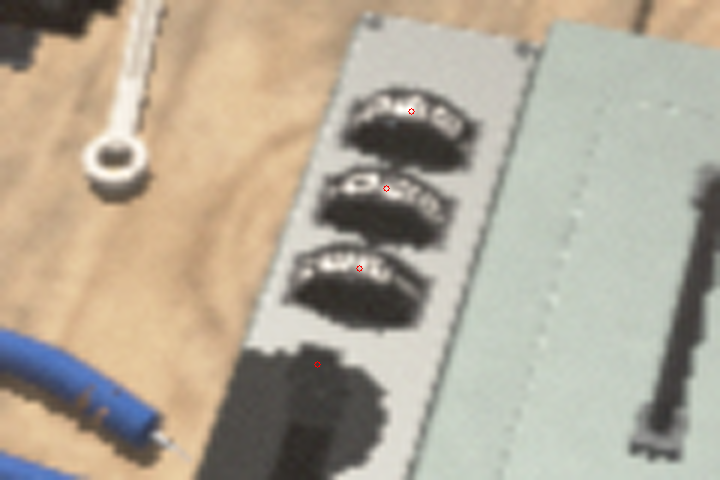

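The side and scene views agree with the projected wheel and knob points. The wrist camera is biased about 4 mm in y. The wheels read roughly L = 9, M = 9.4 and R = 2.5. I'll approach the left wheel, with the tip 20 mm above it.

{"method": "carry_out", "body": {
  "commands": [
    {"claw":-1,"linear":[-0.7,0.3,-0.7],"turn":0},
    {"claw":-1,"linear":[-1.3,0.8,-1.4],"turn":0},
    {"claw":-1,"linear":[-1.49,1.4,-1.545],"turn":0},
    {"claw":-1,"linear":[-1.49,1.73,-1.545],"turn":0},
    {"claw":-1,"linear":[-1.49,1.73,-1.545],"turn":0}
  ],
  "grip_force": 20
}}

```text
time: 2.85
ee_pos: [535.8, 148.6, 131.0]
tcp_rot: [-0.005, 0.008, -0.707, 0.707]
force: [0.6, 0.6, 0.0]
opening: 0.6
```

```bash
python3 - <<'E'
from h import *
o,M=st();print(o['ee_pos'],M.round(4).tolist(),o['force'])
p,im,d=snap('wrist');q=snap('side')
uv=proj(q[0],bx(-76,20,95))[0].astype(int);c=q[1][uv[1]-45:uv[1]+45,uv[0]-60:uv[0]+60]
c=cv2.resize(c,(480,360),interpolation=cv2.INTER_CUBIC)
w=im[60:360,120:520];w=cv2.resize(w,(480,360))
cv2.imwrite('pics/a1.png',np.vstack([w,c])[:,:]);E=np.hstack([w[:, :400],c[:,:400]]);cv2.imwrite('pics/a1.png',E)
E
```

```text
[535.84530052 148.6272897  130.97669554] [[-0.9998, -0.0043, 0.0185], [-0.0185, -0.001, -0.9998], [0.0043, -1.0, 0.001]] [0.62098486 0.57871356 0.00726553]
```

View pics/a1.png

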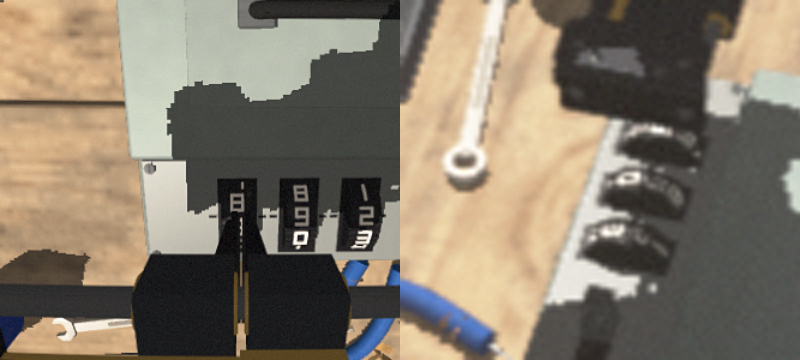

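The fingertip is centred on the left wheel (wheel column 237, tip 240). I'll descend with force checks.

{"method": "carry_out", "body": {
  "commands": [
    {"claw":-1,"linear":[0,0.15,0],"turn":0},
    {"claw":-1,"linear":[0,0.25,0],"turn":0},
    {"claw":-1,"linear":[0,0.25,0],"turn":0},
    {"claw":-1,"linear":[0,0.25,0],"turn":0}
  ]
}}

```text
time: 3.45
ee_pos: [537.6, 150.1, 118.0]
tcp_rot: [0.007, -0.007, 0.707, -0.707]
force: [-0.1, -0.7, -0.2]
opening: 0.1
```

{"method": "carry_out", "body": {
  "commands": [
    {"claw":-1,"linear":[0,0.02,0],"turn":0},
    {"claw":-1,"linear":[0,0.02,0],"turn":0}
  ]
}}

```text
time: 3.7
ee_pos: [537.6, 150.2, 116.7]
tcp_rot: [0.007, -0.007, 0.707, -0.707]
force: [0.2, 0.4, -0.9]
opening: 0.7
```

{"method": "carry_out", "body": {
  "commands": [
    {"claw":-1,"linear":[0,0.015,0],"turn":0},
    {"claw":-1,"linear":[0,0.015,0],"turn":0}
  ]
}}

```text
time: 3.95
ee_pos: [537.5, 150.1, 115.6]
tcp_rot: [-0.007, 0.007, -0.707, 0.707]
force: [-0.4, 0.6, -0.5]
opening: 0.3
```

{"method": "carry_out", "body": {
  "commands": [
    {"claw":-1,"linear":[0,0.03,0],"turn":0},
    {"claw":-1,"linear":[0,0.03,0],"turn":0}
  ]
}}

```text
time: 4.2
ee_pos: [537.4, 150.1, 113.7]
tcp_rot: [-0.007, 0.007, -0.707, 0.707]
force: [-0.4, -0.7, -0.5]
opening: 0.2
```

{"method": "carry_out", "body": {
  "commands": [
    {"claw":-1,"linear":[0,0.012,0],"turn":0},
    {"claw":-1,"linear":[0,0.012,0],"turn":0}
  ]
}}

```text
time: 4.45
ee_pos: [537.5, 150.1, 113.2]
tcp_rot: [-0.007, 0.007, -0.707, 0.707]
force: [0.2, 0.2, 1.0]
opening: 0.7
```

{"method": "carry_out", "body": {
  "commands": [
    {"claw":-1,"linear":[0,0.01,0],"turn":0},
    {"claw":-1,"linear":[0,0.01,0],"turn":0}
  ]
}}

```text
time: 4.7
ee_pos: [537.5, 150.1, 112.6]
tcp_rot: [0.007, -0.007, 0.707, -0.707]
force: [0.4, -0.3, -0.6]
opening: 0.6
```

{"method": "carry_out", "body": {
  "commands": [
    {"claw":-1,"linear":[0,0.007,0],"turn":0},
    {"claw":-1,"linear":[0,0.007,0],"turn":0}
  ]
}}

```text
time: 4.95
ee_pos: [537.7, 150.1, 112.5]
tcp_rot: [0.007, -0.007, 0.707, -0.707]
force: [-0.6, -0.3, 2.3]
opening: 0.1
```

{"method": "carry_out", "body": {
  "commands": [
    {"claw":-1,"linear":[0,0.007,0],"turn":0},
    {"claw":-1,"linear":[0,0.007,0],"turn":0}
  ]
}}

```text
time: 5.2
ee_pos: [537.9, 150.1, 112.4]
tcp_rot: [0.007, -0.007, 0.707, -0.707]
force: [-0.9, -0.9, 4.6]
opening: 0.6
```

{"method": "carry_out", "body": {
  "commands": [
    {"claw":-1,"linear":[0,0.007,0],"turn":0},
    {"claw":-1,"linear":[0,0.007,0],"turn":0}
  ]
}}

```text
time: 5.45
ee_pos: [538.0, 150.1, 112.4]
tcp_rot: [0.007, -0.007, 0.707, -0.707]
force: [-1.4, -0.4, 6.5]
opening: 0.3
```

Contact came at TCP z 112.5, with a stiffness of about 5 N/mm. I'll roll towards the robot by one digit.

{"method": "carry_out", "body": {
  "commands": [
    {"claw":-1,"linear":[0.06,0.004,0],"turn":0},
    {"claw":-1,"linear":[0.12,0.004,0],"turn":0},
    {"claw":-1,"linear":[0.18,0.004,0],"turn":0},
    {"claw":-1,"linear":[0.24,0.004,0],"turn":0},
    {"claw":-1,"linear":[0.24,0.004,0],"turn":0}
  ]
}}

```text
time: 6.08
ee_pos: [523.8, 149.8, 112.6]
tcp_rot: [0.008, -0.006, 0.707, -0.707]
force: [-1.3, -2.0, 8.5]
opening: 0.4
```

```bash
python3 - <<'E'
from h import *
o,M=st();print(o['ee_pos'],o['force'])
E
```

```text
[523.75623248 149.83008409 112.55990253] [-1.28520755 -2.02008376  8.45787249]
```

{"method": "carry_out", "body": {
  "commands": [
    {"claw":-1,"linear":[0,-0.1,0],"turn":0},
    {"claw":-1,"linear":[-0.12,-0.1,0],"turn":0},
    {"claw":-1,"linear":[-0.235,-0.1,0],"turn":0},
    {"claw":-1,"linear":[-0.235,-0.04,0],"turn":0},
    {"claw":-1,"linear":[-0.235,-0.01,0],"turn":0}
  ]
}}

```text
time: 6.7
ee_pos: [537.9, 150.1, 112.5]
tcp_rot: [-0.007, 0.007, -0.707, 0.707]
force: [-2.3, -1.7, 9.8]
opening: 0.2
```

{"method": "carry_out", "body": {
  "commands": [
    {"claw":-1,"linear":[0,0.005,0],"turn":0},
    {"claw":-1,"linear":[0,0.008,0],"turn":0}
  ]
}}

```text
time: 6.95
ee_pos: [538.0, 150.1, 112.6]
tcp_rot: [-0.008, 0.007, -0.707, 0.707]
force: [-1.1, -0.2, 8.3]
opening: 0.5
```

{"method": "carry_out", "body": {
  "commands": [
    {"claw":-1,"linear":[0.06,0,0],"turn":0},
    {"claw":-1,"linear":[0.12,0,0],"turn":0},
    {"claw":-1,"linear":[0.18,0,0],"turn":0},
    {"claw":-1,"linear":[0.235,0,0],"turn":0},
    {"claw":-1,"linear":[0.235,0,0],"turn":0}
  ]
}}

```text
time: 7.58
ee_pos: [523.7, 149.8, 112.7]
tcp_rot: [-0.008, 0.007, -0.707, 0.707]
force: [-0.6, -1.0, 8.0]
opening: 0.1
```

{"method": "carry_out", "body": {
  "commands": [
    {"claw":-1,"linear":[0,-0.1,0],"turn":0},
    {"claw":-1,"linear":[0,-0.2,0],"turn":0},
    {"claw":-1,"linear":[0.45,-0.4,0.3],"turn":0},
    {"claw":-1,"linear":[0.9,-0.4,0.6],"turn":0},
    {"claw":-1,"linear":[0.9,-0.4,0.6],"turn":0}
  ]
}}

```text
time: 8.2
ee_pos: [468.3, 112.1, 134.7]
tcp_rot: [-0.006, 0.007, -0.707, 0.707]
force: [-0.5, -0.5, -0.6]
opening: 0.6
```

```bash
python3 - <<'E'
from h import *
o,M=st();print(o['ee_pos'],o['force'])
p,im,d=snap('wrist');print(crop(p,im,'a2.png',4))
E
```

```text
[468.32285052 112.12348951 134.7152784 ] [-0.49913495 -0.54927241 -0.5582609 ]
[[259.84146507 143.45316906]
 [318.27857555 143.15431036]
 [376.76839899 143.08722143]
 [470.23571249 146.22921159]]
```

View pics/a2.png

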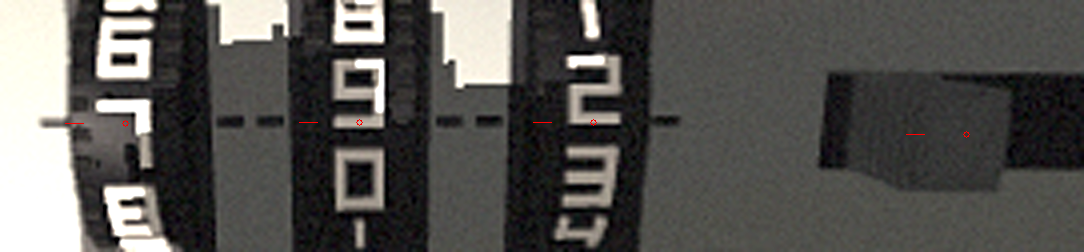

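The left wheel now shows 7 on the line. M is at about 9.43 and R about 2.5. I'll go to M with a short stroke first, to the 0.

{"method": "carry_out", "body": {
  "commands": [
    {"claw":-1,"linear":[-0.5,0,-0.01],"turn":0},
    {"claw":-1,"linear":[-0.99,0,-0.028],"turn":0},
    {"claw":-1,"linear":[-0.99,0.25,-0.028],"turn":0},
    {"claw":-1,"linear":[-0.99,0.34,-0.028],"turn":0},
    {"claw":-1,"linear":[-0.99,0.34,-0.028],"turn":0}
  ]
}}

```text
time: 8.88
ee_pos: [527.7, 115.6, 113.3]
tcp_rot: [-0.006, 0.008, -0.707, 0.707]
force: [-0.3, -0.7, 0.5]
opening: 0.5
```

{"method": "carry_out", "body": {
  "commands": [
    {"claw":-1,"linear":[0,0.012,0],"turn":0},
    {"claw":-1,"linear":[0,0.012,0],"turn":0}
  ]
}}

```text
time: 9.12
ee_pos: [529.2, 115.7, 114.5]
tcp_rot: [0.007, -0.007, 0.707, -0.707]
force: [-0.1, 0.4, -0.7]
opening: 0.8
```

{"method": "carry_out", "body": {
  "commands": [
    {"claw":-1,"linear":[0,0.012,0],"turn":0},
    {"claw":-1,"linear":[0,0.012,0],"turn":0}
  ]
}}

```text
time: 9.38
ee_pos: [529.3, 115.6, 113.6]
tcp_rot: [0.007, -0.007, 0.707, -0.707]
force: [-0.5, 0.4, -0.9]
opening: 0.4
```

{"method": "carry_out", "body": {
  "commands": [
    {"claw":-1,"linear":[0,0.007,0],"turn":0},
    {"claw":-1,"linear":[0,0.007,0],"turn":0}
  ]
}}

```text
time: 9.62
ee_pos: [529.2, 115.6, 113.0]
tcp_rot: [-0.007, 0.007, -0.707, 0.707]
force: [-0.6, -0.1, 0.1]
opening: 0.5
```

{"method": "carry_out", "body": {
  "commands": [
    {"claw":-1,"linear":[0,0.012,0],"turn":0},
    {"claw":-1,"linear":[0,0.012,0],"turn":0}
  ]
}}

```text
time: 9.88
ee_pos: [529.2, 115.6, 112.2]
tcp_rot: [0.007, -0.007, 0.707, -0.707]
force: [0.8, -0.2, 0.8]
opening: 0.8
```

{"method": "carry_out", "body": {
  "commands": [
    {"claw":-1,"linear":[0,0.012,0],"turn":0},
    {"claw":-1,"linear":[0,0.012,0],"turn":0}
  ]
}}

```text
time: 10.12
ee_pos: [529.3, 115.6, 111.7]
tcp_rot: [0.007, -0.007, 0.707, -0.707]
force: [-0.1, -0.3, 0.6]
opening: 0.4
```

{"method": "carry_out", "body": {
  "commands": [
    {"claw":-1,"linear":[0,0.01,0],"turn":0},
    {"claw":-1,"linear":[0,0.01,0],"turn":0}
  ]
}}

```text
time: 10.38
ee_pos: [529.7, 115.6, 111.6]
tcp_rot: [0.007, -0.007, 0.707, -0.707]
force: [-0.4, -1.0, 3.9]
opening: 0.6
```

{"method": "carry_out", "body": {
  "commands": [
    {"claw":-1,"linear":[0,0.01,0],"turn":0},
    {"claw":-1,"linear":[0,0.01,0],"turn":0}
  ]
}}

```text
time: 10.62
ee_pos: [530.2, 115.6, 111.6]
tcp_rot: [0.008, -0.006, 0.707, -0.707]
force: [-1.0, -0.2, 4.6]
opening: 0.4
```

{"method": "carry_out", "body": {
  "commands": [
    {"claw":-1,"linear":[-0.04,0.01,0],"turn":0},
    {"claw":-1,"linear":[-0.08,0.01,0],"turn":0},
    {"claw":-1,"linear":[-0.125,0.01,0],"turn":0},
    {"claw":-1,"linear":[-0.125,0.01,0],"turn":0}
  ]
}}

```text
time: 11.12
ee_pos: [538.0, 115.8, 111.6]
tcp_rot: [0.008, -0.006, 0.707, -0.707]
force: [-1.0, -1.1, 9.2]
opening: 0.4
```

{"method": "carry_out", "body": {
  "commands": [
    {"claw":-1,"linear":[0,-0.1,0],"turn":0},
    {"claw":-1,"linear":[0.12,-0.1,0],"turn":0},
    {"claw":-1,"linear":[0.22,-0.1,0],"turn":0},
    {"claw":-1,"linear":[0.22,-0.05,0],"turn":0},
    {"claw":-1,"linear":[0.22,-0.02,0],"turn":0}
  ]
}}

```text
time: 11.75
ee_pos: [523.5, 115.5, 111.5]
tcp_rot: [-0.007, 0.007, -0.707, 0.707]
force: [-3.7, -0.2, 9.2]
opening: 0.4
```

{"method": "carry_out", "body": {
  "commands": [
    {"claw":-1,"linear":[0,0.008,0],"turn":0},
    {"claw":-1,"linear":[0,0.014,0],"turn":0}
  ]
}}

```text
time: 12.0
ee_pos: [524.3, 115.5, 111.6]
tcp_rot: [0.007, -0.007, 0.707, -0.707]
force: [-2.8, -0.6, 7.9]
opening: 0.5
```

{"method": "carry_out", "body": {
  "commands": [
    {"claw":-1,"linear":[-0.06,0,0],"turn":0},
    {"claw":-1,"linear":[-0.12,0,0],"turn":0},
    {"claw":-1,"linear":[-0.18,0,0],"turn":0},
    {"claw":-1,"linear":[-0.23,0,0],"turn":0},
    {"claw":-1,"linear":[-0.23,0,0],"turn":0}
  ]
}}

```text
time: 12.62
ee_pos: [538.8, 115.9, 111.9]
tcp_rot: [0.008, -0.006, 0.707, -0.707]
force: [-0.4, -0.4, 7.4]
opening: 0.4
```

{"method": "carry_out", "body": {
  "commands": [
    {"claw":-1,"linear":[0,-0.1,0],"turn":0},
    {"claw":-1,"linear":[0.12,-0.1,0],"turn":0},
    {"claw":-1,"linear":[0.22,-0.1,0],"turn":0},
    {"claw":-1,"linear":[0.22,-0.05,0],"turn":0},
    {"claw":-1,"linear":[0.22,-0.02,0],"turn":0}
  ]
}}

```text
time: 13.25
ee_pos: [524.1, 115.5, 111.8]
tcp_rot: [-0.007, 0.007, -0.707, 0.707]
force: [-3.3, -0.0, 9.2]
opening: 0.5
```

{"method": "carry_out", "body": {
  "commands": [
    {"claw":-1,"linear":[0,0.008,0],"turn":0},
    {"claw":-1,"linear":[0,0.016,0],"turn":0}
  ]
}}

```text
time: 13.5
ee_pos: [524.9, 115.5, 111.9]
tcp_rot: [0.007, -0.007, 0.707, -0.707]
force: [-2.9, -0.8, 8.7]
opening: 0.5
```

{"method": "carry_out", "body": {
  "commands": [
    {"claw":-1,"linear":[-0.06,0,0],"turn":0},
    {"claw":-1,"linear":[-0.12,0,0],"turn":0},
    {"claw":-1,"linear":[-0.18,0,0],"turn":0},
    {"claw":-1,"linear":[-0.225,0,0],"turn":0},
    {"claw":-1,"linear":[-0.225,0,0],"turn":0}
  ]
}}

```text
time: 14.12
ee_pos: [539.1, 115.9, 112.3]
tcp_rot: [0.008, -0.006, 0.707, -0.707]
force: [-0.2, 0.7, 8.2]
opening: 0.4
```

{"method": "carry_out", "body": {
  "commands": [
    {"claw":-1,"linear":[0,-0.1,0],"turn":0},
    {"claw":-1,"linear":[0,-0.2,0],"turn":0},
    {"claw":-1,"linear":[0.5,-0.4,0.3],"turn":0},
    {"claw":-1,"linear":[1.15,-0.4,0.6],"turn":0},
    {"claw":-1,"linear":[1.15,-0.4,0.6],"turn":0}
  ]
}}

```text
time: 14.75
ee_pos: [467.1, 77.8, 133.5]
tcp_rot: [-0.006, 0.007, -0.707, 0.707]
force: [-0.2, 0.2, -1.2]
opening: 0.3
```

```bash
python3 - <<'E'
from h import *
o,M=st();print(o['ee_pos'],o['force'])
p,im,d=snap('wrist');crop(p,im,'a3.png',3,(35,35))
E
```

```text
[467.14643131  77.77469965 133.53912573] [-0.19455032  0.18671201 -1.16623532]
```

View pics/a3.png

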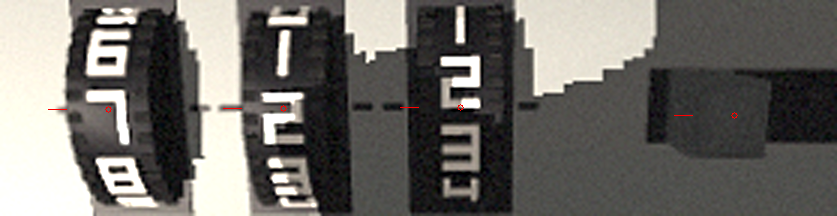

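L shows 7 and M shows 2, both centred on the line. R is at about 2.54. Now the right wheel.

{"method": "carry_out", "body": {
  "commands": [
    {"claw":-1,"linear":[-0.5,0,0],"turn":0},
    {"claw":-1,"linear":[-1.01,0,0],"turn":0},
    {"claw":-1,"linear":[-1.01,0.2,0],"turn":0},
    {"claw":-1,"linear":[-1.01,0.3,0],"turn":0},
    {"claw":-1,"linear":[-1.01,0.3,0],"turn":0}
  ]
}}

```text
time: 15.42
ee_pos: [528.6, 79.8, 114.9]
tcp_rot: [-0.006, 0.008, -0.707, 0.707]
force: [-0.4, -0.7, -1.1]
opening: 0.5
```

{"method": "carry_out", "body": {
  "commands": [
    {"claw":-1,"linear":[0,0.02,0],"turn":0},
    {"claw":-1,"linear":[0,0.02,0],"turn":0}
  ]
}}

```text
time: 15.68
ee_pos: [529.8, 79.6, 115.5]
tcp_rot: [0.007, -0.007, 0.707, -0.707]
force: [-0.8, 0.2, -0.0]
opening: 0.3
```

{"method": "carry_out", "body": {
  "commands": [
    {"claw":-1,"linear":[0,0.012,0],"turn":0},
    {"claw":-1,"linear":[0,0.012,0],"turn":0}
  ]
}}

```text
time: 15.92
ee_pos: [530.0, 79.6, 114.6]
tcp_rot: [0.007, -0.007, 0.707, -0.707]
force: [0.4, -0.7, 0.4]
opening: -0.1
```

{"method": "carry_out", "body": {
  "commands": [
    {"claw":-1,"linear":[0,0.02,0],"turn":0},
    {"claw":-1,"linear":[0,0.02,0],"turn":0}
  ]
}}

```text
time: 16.18
ee_pos: [529.9, 79.6, 113.1]
tcp_rot: [-0.007, 0.007, -0.707, 0.707]
force: [-0.1, -0.2, -1.1]
opening: 0.6
```

{"method": "carry_out", "body": {
  "commands": [
    {"claw":-1,"linear":[0,0.012,0],"turn":0},
    {"claw":-1,"linear":[0,0.012,0],"turn":0}
  ]
}}

```text
time: 16.42
ee_pos: [530.1, 79.6, 112.7]
tcp_rot: [-0.007, 0.007, -0.707, 0.707]
force: [0.8, 0.3, 0.5]
opening: 0.7
```

{"method": "carry_out", "body": {
  "commands": [
    {"claw":-1,"linear":[0,0.01,0],"turn":0},
    {"claw":-1,"linear":[0,0.01,0],"turn":0}
  ]
}}

```text
time: 16.68
ee_pos: [530.4, 79.6, 112.6]
tcp_rot: [0.007, -0.007, 0.707, -0.707]
force: [-0.6, -0.3, 3.5]
opening: 0.4
```

{"method": "carry_out", "body": {
  "commands": [
    {"claw":-1,"linear":[0,0.014,0],"turn":0},
    {"claw":-1,"linear":[-0.03,0.016,0],"turn":0},
    {"claw":-1,"linear":[-0.06,0.016,0],"turn":0},
    {"claw":-1,"linear":[-0.095,0.016,0],"turn":0},
    {"claw":-1,"linear":[-0.095,0.016,0],"turn":0}
  ]
}}

```text
time: 17.3
ee_pos: [537.4, 79.8, 112.4]
tcp_rot: [0.009, -0.006, 0.707, -0.707]
force: [2.2, 0.4, 4.8]
opening: 0.2
```

{"method": "carry_out", "body": {
  "commands": [
    {"claw":-1,"linear":[0,-0.1,0],"turn":0},
    {"claw":-1,"linear":[0.1,-0.1,0],"turn":0},
    {"claw":-1,"linear":[0.2,-0.1,0],"turn":0},
    {"claw":-1,"linear":[0.2,-0.05,0],"turn":0},
    {"claw":-1,"linear":[0.2,-0.02,0],"turn":0}
  ]
}}

```text
time: 17.92
ee_pos: [523.5, 79.5, 112.3]
tcp_rot: [0.007, -0.007, 0.707, -0.707]
force: [-2.7, -0.9, 7.6]
opening: 0.3
```

{"method": "carry_out", "body": {
  "commands": [
    {"claw":-1,"linear":[0,0.008,0],"turn":0},
    {"claw":-1,"linear":[0,0.014,0],"turn":0}
  ]
}}

```text
time: 18.18
ee_pos: [524.1, 79.5, 112.3]
tcp_rot: [0.007, -0.007, 0.707, -0.707]
force: [-2.5, 0.0, 6.4]
opening: 0.6
```

{"method": "carry_out", "body": {
  "commands": [
    {"claw":-1,"linear":[-0.06,0.004,0],"turn":0},
    {"claw":-1,"linear":[-0.12,0.006,0],"turn":0},
    {"claw":-1,"linear":[-0.18,0.006,0],"turn":0},
    {"claw":-1,"linear":[-0.225,0.006,0],"turn":0},
    {"claw":-1,"linear":[-0.225,0.006,0],"turn":0}
  ]
}}

```text
time: 18.8
ee_pos: [538.0, 79.8, 111.9]
tcp_rot: [0.007, -0.007, 0.707, -0.707]
force: [-1.1, 0.4, 6.5]
opening: 0.1
```

{"method": "carry_out", "body": {
  "commands": [
    {"claw":-1,"linear":[0,-0.1,0],"turn":0},
    {"claw":-1,"linear":[0.12,-0.1,0],"turn":0},
    {"claw":-1,"linear":[0.22,-0.1,0],"turn":0},
    {"claw":-1,"linear":[0.22,-0.05,0],"turn":0},
    {"claw":-1,"linear":[0.22,-0.02,0],"turn":0}
  ]
}}

```text
time: 19.42
ee_pos: [523.7, 79.5, 111.9]
tcp_rot: [-0.007, 0.007, -0.707, 0.707]
force: [-2.0, 0.1, 7.5]
opening: 0.7
```

{"method": "carry_out", "body": {
  "commands": [
    {"claw":-1,"linear":[0,0.008,0],"turn":0},
    {"claw":-1,"linear":[0,0.016,0],"turn":0}
  ]
}}

```text
time: 19.68
ee_pos: [524.3, 79.5, 111.9]
tcp_rot: [-0.007, 0.007, -0.707, 0.707]
force: [-1.8, -0.6, 5.8]
opening: 0.7
```

{"method": "carry_out", "body": {
  "commands": [
    {"claw":-1,"linear":[-0.06,0.006,0],"turn":0},
    {"claw":-1,"linear":[-0.12,0.01,0],"turn":0},
    {"claw":-1,"linear":[-0.18,0.01,0],"turn":0},
    {"claw":-1,"linear":[-0.225,0.01,0],"turn":0},
    {"claw":-1,"linear":[-0.225,0.01,0],"turn":0}
  ]
}}

```text
time: 20.3
ee_pos: [538.3, 79.8, 111.6]
tcp_rot: [0.007, -0.007, 0.707, -0.707]
force: [-1.2, 0.3, 6.4]
opening: 0.5
```

{"method": "carry_out", "body": {
  "commands": [
    {"claw":-1,"linear":[0,-0.1,0],"turn":0},
    {"claw":-1,"linear":[0,-0.2,0],"turn":0},
    {"claw":-1,"linear":[0.5,-0.4,0],"turn":0},
    {"claw":-1,"linear":[1.15,-0.4,0],"turn":0},
    {"claw":-1,"linear":[1.15,-0.4,0],"turn":0}
  ]
}}

```text
time: 20.92
ee_pos: [466.3, 78.4, 133.8]
tcp_rot: [-0.007, 0.008, -0.707, 0.707]
force: [0.8, -0.0, -0.1]
opening: 0.5
```

```bash
python3 - <<'E'
from h import *
o,M=st();print(o['ee_pos'],o['force'])
p,im,d=snap('wrist');crop(p,im,'a4.png',3,(35,35))
P,u,v=cloud(p,d,0,640,0,250);k=(P[:,2]>100)&(P[:,2]<108)&(P[:,1]>10)&(P[:,1]<50)&(abs(P[:,0]-533)<25);print(k.sum(),P[k].min(0),P[k].max(0))
E
```

```text
[466.2503347   78.43660478 133.79900317] [ 0.84649231 -0.04536929 -0.05783898]
664 [524.92058221  19.86662421 100.03526946] [539.73679466  35.46148136 106.08963619]
```

View pics/a4.png

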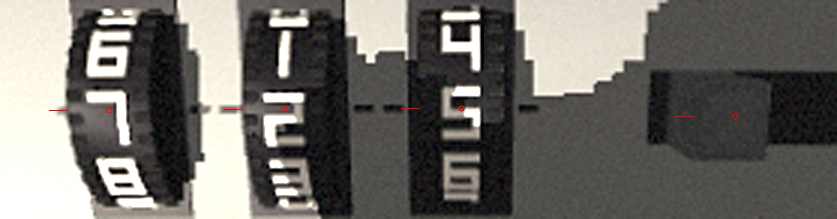

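All three wheels sit on 7-2-5. The knob is at about (532.5, 27.6). I'll move the closed fingers into the gap between the right wheel and the knob.

{"method": "carry_out", "body": {
  "commands": [
    {"claw":-1,"linear":[-0.4,-0.1,0.453],"turn":0},
    {"claw":-1,"linear":[-1.1,-0.1,0.453],"turn":0},
    {"claw":-1,"linear":[-1.1,-0.1,0.453],"turn":0},
    {"claw":-1,"linear":[-1.1,0,0.453],"turn":0},
    {"claw":-1,"linear":[-1.1,0,0.453],"turn":0}
  ]
}}

```text
time: 21.6
ee_pos: [533.8, 52.7, 133.4]
tcp_rot: [0.006, -0.008, 0.707, -0.707]
force: [0.3, -0.4, 0.3]
opening: 0.4
```

{"method": "carry_out", "body": {
  "commands": [
    {"claw":-1,"linear":[0,0.15,0],"turn":0},
    {"claw":-1,"linear":[0,0.3,0],"turn":0},
    {"claw":-1,"linear":[0,0.45,0],"turn":0},
    {"claw":-1,"linear":[0,0.5,0],"turn":0},
    {"claw":-1,"linear":[0,0.5,0],"turn":0}
  ]
}}

```text
time: 22.22
ee_pos: [534.8, 52.5, 104.2]
tcp_rot: [0.007, -0.007, 0.707, -0.707]
force: [0.1, -0.5, 0.5]
opening: 0.6
```

No contact with anything. Pushing in -y (tool +z).

{"method": "carry_out", "body": {
  "commands": [
    {"claw":-1,"linear":[0,0,0.06],"turn":0},
    {"claw":-1,"linear":[0,0,0.12],"turn":0},
    {"claw":-1,"linear":[0,0,0.18],"turn":0},
    {"claw":-1,"linear":[0,0,0.24],"turn":0}
  ]
}}

```text
time: 22.72
ee_pos: [535.5, 38.5, 104.9]
tcp_rot: [0.007, -0.007, 0.708, -0.706]
force: [0.7, 3.7, 0.0]
opening: 0.6
```

{"method": "carry_out", "body": {
  "commands": [
    {"claw":-1,"linear":[0,0,0.05],"turn":0},
    {"claw":-1,"linear":[0,0,0.1],"turn":0},
    {"claw":-1,"linear":[0,0,0.12],"turn":0}
  ]
}}

```text
time: 23.1
ee_pos: [535.6, 30.9, 104.8]
tcp_rot: [0.007, -0.007, 0.707, -0.707]
force: [0.7, 3.4, 2.1]
opening: 0.3
```

The bolt is moving with about 3.5 N of friction.

{"method": "carry_out", "body": {
  "commands": [
    {"claw":-1,"linear":[0,0,0.04],"turn":0},
    {"claw":-1,"linear":[0,0,0.08],"turn":0},
    {"claw":-1,"linear":[0,0,0.1],"turn":0}
  ]
}}

```text
time: 23.48
ee_pos: [535.7, 24.5, 104.8]
tcp_rot: [-0.007, 0.007, -0.707, 0.707]
force: [1.3, 2.0, 1.8]
opening: 0.1
```

{"method": "carry_out", "body": {
  "commands": [
    {"claw":-1,"linear":[0,0,0.02],"turn":0},
    {"claw":-1,"linear":[0,0,0.04],"turn":0},
    {"claw":-1,"linear":[0,0,0.04],"turn":0}
  ]
}}

```text
time: 23.85
ee_pos: [535.5, 22.3, 104.5]
tcp_rot: [-0.007, 0.007, -0.707, 0.707]
force: [1.7, 1.6, 1.3]
opening: 0.6
```

{"method": "carry_out", "body": {
  "commands": [
    {"claw":-1,"linear":[0,0,0.02],"turn":0},
    {"claw":-1,"linear":[0,0,0.04],"turn":0},
    {"claw":-1,"linear":[0,0,0.04],"turn":0}
  ]
}}

```text
time: 24.22
ee_pos: [535.5, 20.0, 104.5]
tcp_rot: [-0.007, 0.007, -0.707, 0.707]
force: [1.2, 1.0, 0.7]
opening: 0.4
```

{"method": "carry_out", "body": {
  "commands": [
    {"claw":-1,"linear":[0,0,0.02],"turn":0},
    {"claw":-1,"linear":[0,0,0.04],"turn":0},
    {"claw":-1,"linear":[0,0,0.04],"turn":0}
  ]
}}

```text
time: 24.6
ee_pos: [535.6, 17.8, 104.5]
tcp_rot: [0.007, -0.007, 0.707, -0.707]
force: [-0.3, 3.6, 0.7]
opening: 0.5
```

{"method": "carry_out", "body": {
  "commands": [
    {"claw":-1,"linear":[0,0,0.03],"turn":0},
    {"claw":-1,"linear":[0,0,0.03],"turn":0}
  ]
}}

```text
time: 24.85
ee_pos: [535.6, 17.6, 104.5]
tcp_rot: [0.007, -0.007, 0.708, -0.706]
force: [0.9, 8.4, 0.9]
opening: 0.7
```

{"method": "carry_out", "body": {
  "commands": [
    {"claw":-1,"linear":[0,0,0.03],"turn":0},
    {"claw":-1,"linear":[0,0,0.03],"turn":0}
  ]
}}

```text
time: 25.1
ee_pos: [535.6, 17.4, 104.5]
tcp_rot: [0.007, -0.007, 0.71, -0.704]
force: [1.4, 14.9, 1.2]
opening: 0.7
```

```bash
python3 - <<'E'
from h import *
o,M=st();print(o['ee_pos'],o['force'])
p,im,d=snap('side');P,u,v=cloud(p,d,280,420,160,300)
for x0,x1 in((575,590),(690,705)):
    k=(P[:,0]>x0)&(P[:,0]<x1)&(abs(P[:,1]-150)<40);print(k.sum(),np.median(P[k,2]))
E
```

```text
[535.58903063  17.39437068 104.48812542] [ 1.43745399 14.90969869  1.23811288]
222 114.57202738299105
178 91.87109309115726
```

The bolt is at its stop and the lid has sprung open. I'll back off and withdraw.

{"method": "carry_out", "body": {
  "commands": [
    {"claw":-1,"linear":[0,0,-0.1],"turn":0},
    {"claw":-1,"linear":[0,0,-0.25],"turn":0},
    {"claw":-1,"linear":[0,-0.3,-0.25],"turn":0},
    {"claw":-1,"linear":[0,-0.7,-0.25],"turn":0},
    {"claw":-1,"linear":[0,-0.7,-0.25],"turn":0}
  ]
}}

```text
time: 25.78
ee_pos: [537.5, 28.7, 150.0]
tcp_rot: [-0.009, 0.005, -0.707, 0.707]
force: [0.9, 0.2, -0.4]
opening: 0.7
```

{"method": "carry_out", "body": {
  "commands": [
    {"claw":-1,"linear":[0.5,-0.3,0],"turn":0},
    {"claw":-1,"linear":[1.2,-0.6,0],"turn":0},
    {"claw":-1,"linear":[1.2,-0.6,0],"turn":0},
    {"claw":-1,"linear":[1.2,-0.6,0],"turn":0}
  ]
}}

```text
time: 26.28
ee_pos: [463.5, 27.5, 182.3]
tcp_rot: [-0.007, 0.007, -0.707, 0.707]
force: [0.7, -1.0, -0.5]
opening: 0.7
```

```bash
python3 - <<'E'
from h import *
o,M=st();print(o['time'],o['ee_pos'],o['force'])
p,im,d=snap('wrist');q=snap('side')
uv=proj(p,np.array(list(PT.values())));print(uv)
w=im[30:330,100:560]
uv=proj(q[0],bx(-30,0,95))[0].astype(int);c=cv2.resize(q[1][uv[1]-75:uv[1]+75,uv[0]-90:uv[0]+80],(340,300))
cv2.imwrite('pics/a5.png',np.hstack([w,c]))
P,u,v=cloud(p,d,0,640,0,250);k=(P[:,2]>100)&(P[:,2]<108)&(P[:,1]>-20)&(P[:,1]<50)&(abs(P[:,0]-533)<15);print('knob',k.sum(),P[k].min(0),P[k].max(0))
E
```

```text
26.275 [463.53271337  27.51245443 182.30842078] [ 0.71556227 -0.98236685 -0.5158963 ]
[[161.82727534 128.98544003]
 [207.86638277 128.32318079]
 [254.78811963 127.85228742]
 [323.55476847 128.76632512]]
knob 428 [525.40035039  -4.20757294 100.01040707] [540.01536055  10.85122764 106.62304272]
```

View pics/a5.png

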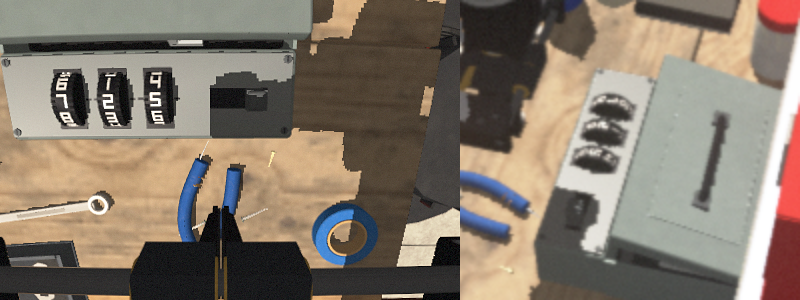

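The wheels still show 7-2-5 and the lid is ajar. The knob has moved about 24 mm, the pliers and tape are in place, and the arm is clear.

```bash
python3 -c "
from station import *
print(job_done())"
```

```text
the job is handed in; nothing more can be done
None
```

The lock-box is open and the job is handed in at about 26 s of the 72 s allowed.

- **Wheels:** I rolled them with the closed fingertips to 7 - 2 - 5. The press force readings, taken at the end of each move, stayed below 10 N.
- **Bolt and lid:** I pushed the bolt knob away from the wheels to its stop, where the last push read about 15 N, and the lid sprang up.
- **Last checks:**
  - The final pictures show 7-2-5 on the line and the lid ajar, with its front edge about 30 mm up.
  - The knob moved about 24 mm by depth.
  - The arm is clear and touching nothing.
  - The pliers and tape look undisturbed. The jar is at the edge of the side view, and the arm never went near it. I judged all three by eye and did not measure their positions.
- **Disagreement:** The wrist camera placed the wheels and knob about 4–5 mm further in +y than the side and scene cameras did. I went with the fixed cameras, and the contacts and images fitted that.

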